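Hang the pinch grips on the drying rail and lock it

ROBOT

A 6-joint arm with a two-finger parallel gripper is mounted at the origin on a cart in front of the work surface, level with it; the furniture and walls round the work are solid. World frame = base frame: x ahead of the robot, y to its left, z up, the work surface at z = 0. Lengths are in m, angles in rad, forces in N, time in s.
With the tool pointing down it reaches from about 0.2 to 0.875 m from the base axis. Payload 3.4 kg.
Tool frame: the origin (TCP) lies between the finger pads; the fingertips stand 25 mm ahead of it and the grasp point (between the pads) lies 6 mm ahead of it (r.nose_length is the z of the fingertips in the tool frame, in m); z points along the fingers, y is the line along which they close (so a half turn about z gives the same grasp; the last joint's range is limited). The gripper opens to 94 mm and grips with 3 to 60 N. Pads are 16 mm wide; open, the fingers measure 119 mm over their backs; the gripper's body (75 mm by 177 mm) begins 78 mm behind the grasp point.
Start: joints at [-1.345, 0.276, 1.505, -0, 1.361, -0.121], TCP at [0.195, -0.541, 0.23] pointing down, gripper open.
Joint ranges: [-2.89, 2.89], [-0.75, 2.08], [0.22, 2.7], [-1.18, 4.32], [0.11, 2.71], [-2.7, 2.7]. Speed limits (rad/s): [2.57, 2.57, 3.14, 3.14, 3.14, 3.14].

INTERFACE

Orientations are given as a unit quaternion [w, x, y, z].
In Python, from plant import r, gripper_to, inverse_kinematics, vision, models, telemetry gives the robot as it stands. Calls block until the motion is done:
- r.move_to(position, orientation): joint-space move of the TCP to a pose.
- r.move_l(position, rot=None, vel=0.15, guard=None): straight line of the TCP; rot=None keeps the orientation; vel is the mean speed in m/s. With guard (N) it stops when the force on the tool has changed by that much, and returns True; else False.
- r.movej(angles): joint-space move.
- gripper_to(opening, f_grip=None): finger opening in m; f_grip is the grip in N (None keeps the last); returns when the fingers have stopped.
- r.hold(seconds).
- inverse_kinematics(position, orientation): joint angles nearest the present ones, or None.
- vision.snapshot(name): name is "scene" or "top" or "wrist"; returns the picture (384x512x3 uint8, red, green, blue); there is no depth.
- vision.get_calibration(name): a dict with "fx", "fy", "cx", "cy" (pixels), "D" ([k1, k2, p1, p2, k3] as OpenCV has them; the pictures are not rectified), "position" and "orientation" of the camera in the world. Camera axes: x right, y down, z forward; pixel columns grow to the right and rows downward; lengths in m; the calibration is good to about 2 mm. A picture is of the moment at which its call begins: read the wrist's pose just before it. get_calibration takes no time and is no camera call; for the wrist camera it gives the pose at the moment of the call.
A pose or a line that the arm cannot do raises r.PlanningError and nothing moves.
- r.sign_off(): hands the job in; it is judged then, once.
Trained networks look in the newest picture that a camera, given by its name, has taken for a name from the list of things; names that differ only in an ending like _2 or _b are one class to them, and where a whole thing is asked for, a point or a joint stands for the part that bears it (a point fixed in the world has none). Each returns a list of dicts, best first, with "score" (0 to 1); they miss things now and then, are a little off and sometimes report something else, mostly with a low value. They report only what shows in the picture. A call takes as long as a camera call. They do not tell look-alikes from the thing itself.
- models.boxes_of(thing, camera): "at" ([x, y, z] in m, in world coordinates, good to about 4 mm: the middle of the surface that is visible of it).
- models.regions_of(thing, camera): "pixels" (384x512 bool, what is visible of it).
- models.mark_of(thing, camera): "at" ([x, y, z] in m, in world coordinates, good to about 4 mm: a listed point, or the origin of a listed thing).
Readings, each from a call of its own:
- telemetry.current_t(): time.
- telemetry.current_joints(): joint angles.
- telemetry.current_dq(): joint speeds.
- telemetry.current_joint_efforts(): joint torques, N m.
- telemetry.current_ee_pos(): TCP position.
- telemetry.current_tool_rot(): TCP orientation.
- telemetry.current_wrist_force(): force on the tool from outside, world axes, zero at the start.
- telemetry.current_torque(): the same for the moment, N m.
- telemetry.current_opening(): finger opening in m.
- telemetry.current_finger_force(): force on a finger pad.
Only numpy, scipy, OpenCV 4.12 (cv2) and the standard library are available. Lean on these libraries where they do the work, as an engineer would, in place of code of your own. Each camera call takes 0.05 s, during which the arm holds its last target. There are 200 camera calls.

TASK

The pinch grips have been left standing on the hob after cooking. Turn the drying rail's handle up over its cam until the retaining arm is fully open, hang every pinch grip astride the bar, side by side, and then turn the handle back over the cam so that the arm closes over them and drops fully down into its notch. Leave the tumbler, the tea caddy and the salt shaker where they stand.

Things in the scene. Friction and masses are not known exactly. Their poses are not given: they have to be found in the camera images.
- bar_mid (a point): middle of the drying rail's bar, on its centre line, 165 mm above the worktop. Fixed rail: black base 110 x 390 x 14 mm, two steel posts 22 mm thick, 340 mm apart, between them a level steel bar 16 mm thick, 304 mm of it free. Axes: y along the bar from the pivot post (y = -170 mm) to the rest post (y = +170 mm); x level, square to the bar, away from the robot; z up
- pivot (a point): upright axis about which the locking handle turns, on the pivot post (bar_mid y = -170 mm). The point lies 44.5 mm above the bar's centre line, at the height of the locked arm and lever, and does not rise with the handle. The round black hub there is 31 mm wide; its top is 13 mm above this point when locked
- knob (a point): middle of the upright round black knob (16 mm thick, about 40 mm tall, 20 mm cap) on the handle's lever, 72 mm from the pivot axis, 26 mm above the centre line of the lever (12 mm thick, 16 mm wide). The lever points to bar_mid -y when locked, to bar_mid -x (to the robot) when open. The knob turns and rises with the handle
- keeper_tip (a point): tip of the retaining arm, a steel rod 10 mm thick, 340 mm long, opposite the lever. Locked, it lies level over the bar, centre line 44.5 mm above the bar's, tip on the rest post, and bars the way onto the rail; open, it points to bar_mid +x, away from the robot
- latch (a joint): angle of handle and arm: 0 locked (the start), growing clockwise seen from above, stop at 1.55 fully open. A spring and its weight press the handle down on the cam with about 6 N: some 4 N sideways at the knob pushes it up and out of the notch, less the other way. Past the crest it slips down by itself, one way to a shelf (from 1.25 on) where it stays, the other way into the notch at 0
- latch_lift (a joint): height of the handle and arm on the cam, in m: 0 in the notch up to angle 0.05, 0.004 at 0.2, 0.008 at 0.4, 0.0115 at 0.6, 0.012 at the crest (0.65), 0.010 at 0.9, 0.0075 at 1.1, 0.006 on the shelf from 1.25 on
- grip_a_c (a point): centre, half-way up, of a loose grey rigid pinch grip (3 or 4 alike; None if absent): an upside-down U, 44 mm wide (its x; two upright walls 6 mm thick, 72 mm tall; 50 mm over the heavy hems, the lowest 14 mm), 46 mm long (y, ends open), 84 mm tall with a low gable. Starts standing on its hems on the hob, 5.5 mm above the worktop; hold it across its walls. Astride the bar, y along it either way, this point is 25 mm below the bar's centre
- grip_b_c (a point): centre, half-way up, of a loose grey rigid pinch grip (3 or 4 alike; None if absent): an upside-down U, 44 mm wide (its x; two upright walls 6 mm thick, 72 mm tall; 50 mm over the heavy hems, the lowest 14 mm), 46 mm long (y, ends open), 84 mm tall with a low gable. Starts standing on its hems on the hob, 5.5 mm above the worktop; hold it across its walls. Astride the bar, y along it either way, this point is 25 mm below the bar's centre
- grip_c_c (a point): centre, half-way up, of a loose grey rigid pinch grip (3 or 4 alike; None if absent): an upside-down U, 44 mm wide (its x; two upright walls 6 mm thick, 72 mm tall; 50 mm over the heavy hems, the lowest 14 mm), 46 mm long (y, ends open), 84 mm tall with a low gable. Starts standing on its hems on the hob, 5.5 mm above the worktop; hold it across its walls. Astride the bar, y along it either way, this point is 25 mm below the bar's centre
- grip_d_c (a point): centre, half-way up, of a loose grey rigid pinch grip (3 or 4 alike; None if absent): an upside-down U, 44 mm wide (its x; two upright walls 6 mm thick, 72 mm tall; 50 mm over the heavy hems, the lowest 14 mm), 46 mm long (y, ends open), 84 mm tall with a low gable. Starts standing on its hems on the hob, 5.5 mm above the worktop; hold it across its walls. Astride the bar, y along it either way, this point is 25 mm below the bar's centre
- grip_e_c (a point): centre, half-way up, of a loose grey rigid pinch grip (3 or 4 alike; None if absent): an upside-down U, 44 mm wide (its x; two upright walls 6 mm thick, 72 mm tall; 50 mm over the heavy hems, the lowest 14 mm), 46 mm long (y, ends open), 84 mm tall with a low gable. Starts standing on its hems on the hob, 5.5 mm above the worktop; hold it across its walls. Astride the bar, y along it either way, this point is 25 mm below the bar's centre
- tumbler_a: bystander: clear glass tumbler, 80 mm wide, 88 mm tall, behind the rail; origin under its base
- tea_caddy: bystander: grey lidded canister, 87 mm wide, 105 mm tall, behind the rail at the left; origin under its base
- salt_shaker: bystander: small salt shaker, 44 mm wide, 90 mm tall, behind the rail at the right; origin under its base
Not all that is in view belongs to the job. What is shaped like the part that bears grip_e_c but blue is not meant.

How it is judged:
On the way, in this order (a step that is already met when the one before it is completed fails the run):
1. the handle is turned over its cam and the retaining arm stands open (angle over 1.3) (value of joint latch above 1.3 rad), for 0.3 s.
2. every pinch grip present hangs astride the bar while the arm is open (angle over 1.1) (x of grip_a_c in the frame of bar_mid between -0.02 and 0.02 m and y of grip_a_c in the frame of bar_mid between -0.135 and 0.135 m and z of grip_a_c in the frame of bar_mid between -0.036 and -0.015 m and angle between each of grip_a_c, grip_b_c, grip_c_c, grip_d_c, grip_e_c's own z axis and vertical below 0.35 rad and angle between the y axis of each of grip_a_c, grip_b_c, grip_c_c, grip_d_c, grip_e_c and the y axis of bar_mid, either way round below 0.5 rad and x of grip_b_c in the frame of bar_mid between -0.02 and 0.02 m and y of grip_b_c in the frame of bar_mid between -0.135 and 0.135 m and z of grip_b_c in the frame of bar_mid between -0.036 and -0.015 m and x of grip_c_c in the frame of bar_mid between -0.02 and 0.02 m and y of grip_c_c in the frame of bar_mid between -0.135 and 0.135 m and z of grip_c_c in the frame of bar_mid between -0.036 and -0.015 m and x of grip_d_c in the frame of bar_mid between -0.02 and 0.02 m and y of grip_d_c in the frame of bar_mid between -0.135 and 0.135 m and z of grip_d_c in the frame of bar_mid between -0.036 and -0.015 m and x of grip_e_c in the frame of bar_mid between -0.02 and 0.02 m and y of grip_e_c in the frame of bar_mid between -0.135 and 0.135 m and z of grip_e_c in the frame of bar_mid between -0.036 and -0.015 m and value of joint latch above 1.1 rad), for 0.3 s.
3. the arm is closed over the bar and down in its notch, the grips still on the bar (value of joint latch below 0.06 rad and value of joint latch_lift below 0.003 m and x of grip_a_c in the frame of bar_mid between -0.02 and 0.02 m and y of grip_a_c in the frame of bar_mid between -0.135 and 0.135 m and z of grip_a_c in the frame of bar_mid between -0.036 and -0.015 m and angle between each of grip_a_c, grip_b_c, grip_c_c, grip_d_c, grip_e_c's own z axis and vertical below 0.35 rad and angle between the y axis of each of grip_a_c, grip_b_c, grip_c_c, grip_d_c, grip_e_c and the y axis of bar_mid, either way round below 0.5 rad and x of grip_b_c in the frame of bar_mid between -0.02 and 0.02 m and y of grip_b_c in the frame of bar_mid between -0.135 and 0.135 m and z of grip_b_c in the frame of bar_mid between -0.036 and -0.015 m and x of grip_c_c in the frame of bar_mid between -0.02 and 0.02 m and y of grip_c_c in the frame of bar_mid between -0.135 and 0.135 m and z of grip_c_c in the frame of bar_mid between -0.036 and -0.015 m and x of grip_d_c in the frame of bar_mid between -0.02 and 0.02 m and y of grip_d_c in the frame of bar_mid between -0.135 and 0.135 m and z of grip_d_c in the frame of bar_mid between -0.036 and -0.015 m and x of grip_e_c in the frame of bar_mid between -0.02 and 0.02 m and y of grip_e_c in the frame of bar_mid between -0.135 and 0.135 m and z of grip_e_c in the frame of bar_mid between -0.036 and -0.015 m), for 0.3 s.
At the end, for the whole second after the job is handed in: Every grip present hangs astride the bar between the posts (centre within 135 mm of its middle along it; even while swaying within 40 mm sideways, 10 mm above to 40 mm below its centre line, 1.2 rad of upright); the handle is locked (angle under 0.06) and down in its notch (lift under 3 mm) (value of joint latch below 0.06 rad and value of joint latch_lift below 0.003 m and x of grip_a_c in the frame of bar_mid between -0.04 and 0.04 m and y of grip_a_c in the frame of bar_mid between -0.135 and 0.135 m and z of grip_a_c in the frame of bar_mid between -0.04 and 0.01 m and angle between each of grip_a_c, grip_b_c, grip_c_c, grip_d_c, grip_e_c's own z axis and vertical below 1.2 rad and angle between the y axis of each of grip_a_c, grip_b_c, grip_c_c, grip_d_c, grip_e_c and the y axis of bar_mid, either way round below 0.5 rad and x of grip_b_c in the frame of bar_mid between -0.04 and 0.04 m and y of grip_b_c in the frame of bar_mid between -0.135 and 0.135 m and z of grip_b_c in the frame of bar_mid between -0.04 and 0.01 m and x of grip_c_c in the frame of bar_mid between -0.04 and 0.04 m and y of grip_c_c in the frame of bar_mid between -0.135 and 0.135 m and z of grip_c_c in the frame of bar_mid between -0.04 and 0.01 m and x of grip_d_c in the frame of bar_mid between -0.04 and 0.04 m and y of grip_d_c in the frame of bar_mid between -0.135 and 0.135 m and z of grip_d_c in the frame of bar_mid between -0.04 and 0.01 m and x of grip_e_c in the frame of bar_mid between -0.04 and 0.04 m and y of grip_e_c in the frame of bar_mid between -0.135 and 0.135 m and z of grip_e_c in the frame of bar_mid between -0.04 and 0.01 m); the robot touches nothing.
It fails at once if the glass tumbler is knocked over or shifted more than 40 mm (distance of tumbler_a from where it was at the start of the episode above 0.04 m or angle between tumbler_a's own z axis and vertical above 0.5 rad).
It fails at once if the tea caddy is knocked over or shifted more than 40 mm (distance of tea_caddy from where it was at the start of the episode above 0.04 m or angle between tea_caddy's own z axis and vertical above 0.5 rad).
It fails at once if the salt shaker is knocked over or shifted more than 40 mm (distance of salt_shaker from where it was at the start of the episode above 0.04 m or angle between salt_shaker's own z axis and vertical above 0.5 rad).
Of grip_a, grip_b, grip_c, grip_d, grip_e only 3 to 4 are there at a start; the rules pass over those that are not, and their reading is None.
At some moment in a run one of grip_a, grip_b, grip_c, grip_d, grip_e may be knocked a few centimetres aside while the robot is not near it.
It also fails if it takes over 210 s, if anything falls off the work surface, if the arm or the gripper's body presses on something with over 40 N, if the wrist force passes 120 N, or if a joint passes its speed limit or range.

## Working session

There is one attempt and no reset: what is moved stays moved. The work goes in short steps, each a Python script; the robot and the scene stay as the last script left them, time stands still between calls to the robot, and variables do not carry over. Pictures are saved under pics/ and viewed, at most 14 in all, crops included, and the job is handed in when it is done.

```bash
ls; mkdir -p pics; python3 - <<'E'
from plant import r, vision, models, telemetry
import cv2
for c in ("scene","top"):
    im=vision.snapshot(c); cv2.imwrite(f"pics/{c}0.png",im[:,:,::-1])
    k=vision.get_calibration(c); print(c,k)
    for n in ("bar_mid","pivot","knob","keeper_tip","grip_a_c","tumbler_a","tea_caddy","salt_shaker"):
        print(n,[(round(d["score"],2),[round(float(v),3) for v in d["at"]]) for d in models.mark_of(n,c)])
print(telemetry.current_t())
E
```

```text
pics
scene {'fx': 463.8043587218798, 'fy': 463.8043587218798, 'cx': 251.80002679624707, 'cy': 197.33942026788534, 'D': array([-0.02933012,  0.        ,  0.        ,  0.        ,  0.        ]), 'position': array([-0.46743343, -0.76117578,  0.79912233]), 'orientation': array([-0.45360127,  0.76377815, -0.38770899,  0.24611087])}
bar_mid [(0.8, [0.488, 0.188, 0.164])]
pivot [(0.76, [0.461, 0.016, 0.206])]
knob [(0.56, [0.451, -0.053, 0.237])]
keeper_tip []
grip_a_c [(0.76, [0.483, -0.406, 0.045])]
tumbler_a [(0.64, [0.697, 0.243, -0.003])]
tea_caddy [(0.73, [0.678, 0.363, -0.0]), (0.21, [0.674, 0.031, 0.002])]
salt_shaker [(0.81, [0.674, 0.031, -0.002])]
top {'fx': 431.9029717323407, 'fy': 431.9029717323407, 'cx': 256.3788245181621, 'cy': 196.12621029545488, 'D': array([-0.03325273,  0.        ,  0.        ,  0.        ,  0.        ]), 'position': array([-0.33844169, -0.14896351,  1.33975455]), 'orientation': array([-0.24476027,  0.72334067, -0.60744943,  0.21880556])}
bar_mid [(0.84, [0.489, 0.183, 0.165])]
pivot [(0.72, [0.462, 0.019, 0.206])]
knob []
keeper_tip [(0.71, [0.516, 0.353, 0.209])]
grip_a_c [(0.55, [0.483, -0.408, 0.047])]
tumbler_a [(0.58, [0.701, 0.244, 0.0])]
tea_caddy []
salt_shaker [(0.5, [0.67, 0.029, -0.002])]
0.9
```

View pics/scene0.png

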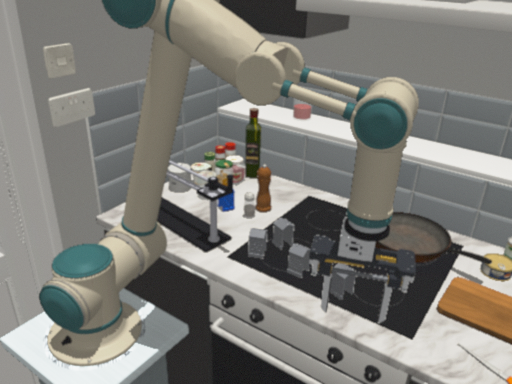

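View pics/top0.png

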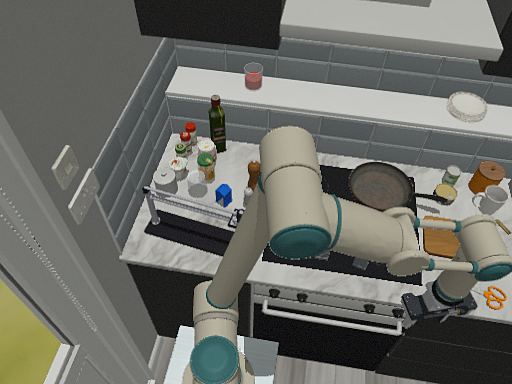

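```bash
cat > h.py <<'E'
from plant import r, gripper_to, inverse_kinematics, vision, models, telemetry
import numpy as np, cv2
from scipy.spatial.transform import Rotation as R
def q(R_): return np.roll(R_.as_quat(),1)
def down(a):   # tool pointing down, closing line at world angle a
    return q(R.from_matrix(np.array([[-np.sin(a),np.cos(a),0],[np.cos(a),np.sin(a),0],[0,0,-1]]).T))
def snap(c,f=None):
    k=vision.get_calibration(c); im=vision.snapshot(c)
    if f: cv2.imwrite(f"pics/{f}.png",im[:,:,::-1])
    return im,k
def cam(k):
    Rc=R.from_quat(np.roll(k["orientation"],-1)); K=np.array([[k["fx"],0,k["cx"]],[0,k["fy"],k["cy"]],[0,0,1]])
    return Rc,np.array(k["position"]),K
def project(k,P):
    Rc,p,K=cam(k); v=Rc.inv().apply(np.atleast_2d(P)-p)
    return cv2.projectPoints(v,np.zeros(3),np.zeros(3),K,k["D"])[0][:,0]
def toplane(k,uv,z):
    Rc,p,K=cam(k); n=cv2.undistortPoints(np.array(uv,float).reshape(-1,1,2),K,k["D"])[:,0]
    d=Rc.apply(np.c_[n,np.ones(len(n))]); return p+d*((z-p[2])/d[:,2])[:,None]
def marks(c,names):
    for n in names: print(c,n,[(round(d["score"],2),np.round(d["at"],3).tolist()) for d in models.mark_of(n,c)])
def st(): print("t",round(telemetry.current_t(),1),"tcp",np.round(telemetry.current_ee_pos(),3),"F",np.round(telemetry.current_wrist_force(),1),"open",round(telemetry.current_opening(),4))
E
python3 - <<'E'
from h import *
print(np.round(R.from_quat(np.roll(telemetry.current_tool_rot(),-1)).as_matrix(),2), vision.get_calibration("wrist")["position"])
for a in (1.41,1.41-np.pi): print(a, inverse_kinematics([0.38,0.02,0.45],down(a)))
r.move_l([0.195,-0.541,0.40],vel=0.4)
a=min((1.41,1.41-np.pi),key=lambda a:abs(inverse_kinematics([0.38,0.05,0.45],down(a))[5]))
r.move_to([0.38,0.05,0.45],down(a)); print(a)
st()
for c in ("scene","top","wrist"):
    snap(c,c+"1"); marks(c,["bar_mid","pivot","knob","keeper_tip","grip_a_c","tumbler_a","tea_caddy","salt_shaker"])
E
```

```text
[[ 0.94  0.34 -0.  ]
 [ 0.34 -0.94 -0.  ]
 [-0.    0.   -1.  ]] [ 0.26210774 -0.51693248  0.38502125]
1.41 [-1.30822583e-01 -7.66759612e-02  1.38558203e+00 -4.44089210e-16
  1.83268658e+00 -1.54082258e+00]
-1.7315926535897932 [-1.30822583e-01 -7.66759612e-02  1.38558203e+00 -4.44089210e-16
  1.83268658e+00  1.60077007e+00]
1.41
t 3.7 tcp [0.38  0.049 0.45 ] F [ 0.6 -0.3 -0.2] open 0.0941
scene bar_mid [(0.77, [0.49, 0.189, 0.162]), (0.25, [0.462, 0.018, 0.204])]
scene pivot [(0.7, [0.458, 0.014, 0.206])]
scene knob [(0.7, [0.45, -0.054, 0.235])]
scene keeper_tip []
scene grip_a_c [(0.81, [0.477, -0.405, 0.049]), (0.41, [0.672, 0.031, -0.002])]
scene tumbler_a [(0.61, [0.696, 0.241, -0.001])]
scene tea_caddy [(0.61, [0.68, 0.361, -0.0]), (0.53, [0.697, 0.239, -0.0])]
scene salt_shaker [(0.74, [0.674, 0.032, 0.001])]
top bar_mid [(0.68, [0.492, 0.184, 0.165])]
top pivot [(0.68, [0.46, 0.018, 0.209]), (0.43, [0.582, -0.158, 0.049])]
top knob [(0.81, [0.454, -0.048, 0.232]), (0.29, [0.67, 0.029, -0.002])]
top keeper_tip [(0.54, [0.493, -0.269, 0.046]), (0.44, [0.67, 0.03, -0.004])]
top grip_a_c [(0.72, [0.483, -0.408, 0.049])]
top tumbler_a [(0.36, [0.697, 0.243, 0.004])]
top tea_caddy [(0.29, [0.46, 0.02, 0.208])]
top salt_shaker [(0.58, [0.672, 0.027, 0.001])]
wrist bar_mid [(0.96, [0.492, 0.187, 0.165])]
wrist pivot [(0.93, [0.466, 0.02, 0.209])]
wrist knob [(0.88, [0.452, -0.054, 0.235])]
wrist keeper_tip [(0.55, [0.515, 0.355, 0.208])]
wrist grip_a_c [(0.65, [0.48, -0.407, 0.05]), (0.28, [0.497, -0.124, 0.044])]
wrist tumbler_a [(0.5, [0.702, 0.24, -0.001])]
wrist tea_caddy [(0.75, [0.68, 0.362, 0.002])]
wrist salt_shaker [(0.6, [0.671, 0.03, 0.003])]
```

```bash
python3 - <<'E'
import cv2,numpy as np
a=cv2.imread("pics/top1.png");b=cv2.imread("pics/wrist1.png");s=cv2.imread("pics/scene1.png")
c=cv2.resize(a[170:290,120:440],None,fx=2,fy=2,interpolation=cv2.INTER_CUBIC)
d=cv2.resize(s[180:300,160:400],None,fx=2,fy=2)
cv2.imwrite("pics/m1.png",np.vstack([c[:, :640],cv2.copyMakeBorder(d,0,0,0,160,0)]))
E
```

```text
(no output)
```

View pics/m1.png

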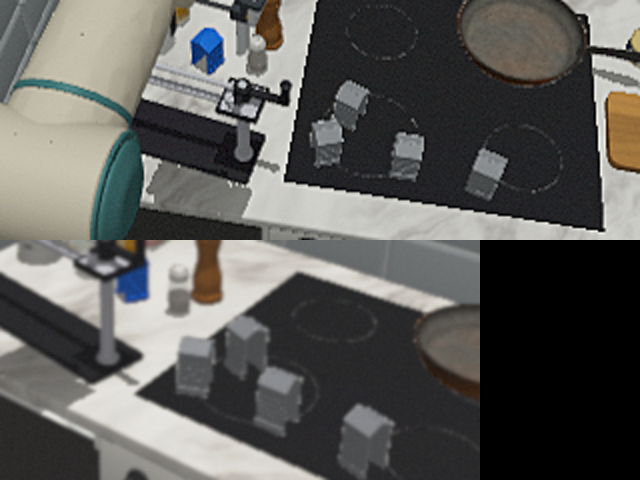

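View pics/wrist1.png

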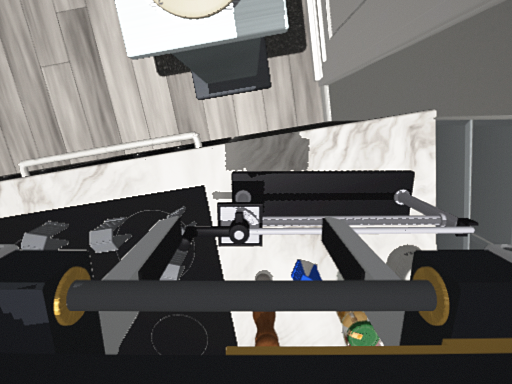

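```bash
cat >> h.py <<'E'
PIV=np.array([0.4625,0.0180,0.2095]); TH=0.157      # rail turned by -TH about z
BAR=np.array([0.4900,0.1860,0.165])
XR=np.array([np.cos(TH),-np.sin(TH),0]); YR=np.array([np.sin(TH),np.cos(TH),0])
def lift(p): return np.interp(p,[0.05,.2,.4,.6,.65,.9,1.1,1.25],[0,.004,.008,.0115,.012,.010,.0075,.006])
def knob_pose(p,dz=0.0385):
    a=np.pi/2-TH-np.pi-p
    return PIV+0.072*np.array([np.cos(a),np.sin(a),0])+[0,0,dz+lift(p)], down(a+np.pi/2)
def turn(p0,p1,n=12,v=0.06):
    for p in np.linspace(p0,p1,n+1)[1:]:
        P,Q=knob_pose(p); r.move_l(P,Q,vel=v)
        f=telemetry.current_wrist_force()
        if np.linalg.norm(f)>15: print("turn",round(p,2),np.round(f,1))
E
python3 - <<'E'
from h import *
P,Q=knob_pose(0)
gripper_to(0.045,5)
r.move_to(P+[0,0,0.1],Q); st()
print("guard",r.move_l(P,Q,vel=0.08,guard=8)); st()
gripper_to(0.024); st()
turn(0,1.57); st()
snap("wrist","w2"); marks("wrist",["knob","keeper_tip"])
E
```

```text
t 7.2 tcp [ 0.451 -0.053  0.348] F [ 1.1  0.1 -0.1] open 0.0453
guard False
t 8.6 tcp [ 0.452 -0.053  0.248] F [-0.  -0.4  0.2] open 0.0449
t 9.1 tcp [ 0.451 -0.053  0.248] F [ 0.1 -0.3 -1. ] open 0.0241
t 12.8 tcp [0.391 0.029 0.254] F [ 0.6  0.1 -0.1] open 0.0239
wrist knob [(0.76, [0.391, 0.024, 0.238])]
wrist keeper_tip []
```

```bash
python3 - <<'E'
from h import *
gripper_to(0.05)
P=telemetry.current_ee_pos(); r.move_l(P+[0,0,0.15],vel=0.3)
gripper_to(0.075)
r.move_to([0.40,-0.24,0.40],down(-np.pi/2)); st()
snap("wrist","w3"); marks("wrist",["grip_a_c","keeper_tip"])
for d in models.regions_of("grip_a_c","wrist"):
    v,u=np.nonzero(d["pixels"]); print(d["score"],u.mean(),v.mean(),len(u))
snap("scene","s3");marks("scene",["knob","keeper_tip","grip_a_c"])
for d in models.regions_of("grip_a_c","scene"):
    v,u=np.nonzero(d["pixels"]); print(d["score"],u.mean(),v.mean(),len(u))
E
```

```text
t 15.9 tcp [ 0.4   -0.239  0.4  ] F [0.  0.8 0.4] open 0.0756
wrist grip_a_c [(0.74, [0.479, -0.404, 0.049])]
wrist keeper_tip []
0.67 351.9364928909953 116.25023696682464 1055
scene knob [(0.94, [0.391, 0.026, 0.242])]
scene keeper_tip [(0.82, [0.8, -0.019, 0.213])]
scene grip_a_c [(0.74, [0.482, -0.406, 0.045])]
0.73 341.3544117647059 280.6088235294118 680
```

View pics/w3.png

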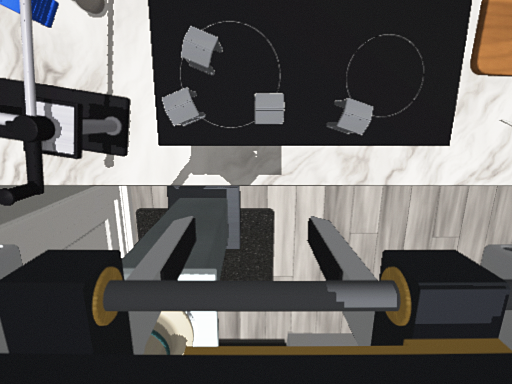

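View pics/s3.png

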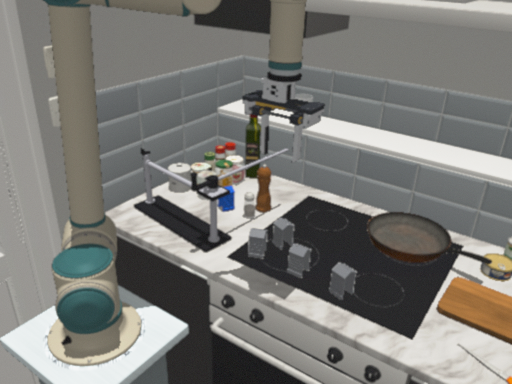

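```bash
cat >> h.py <<'E'
from scipy.optimize import minimize
def box(x0,x1,z0,z1): return [(x,y,z) for x in(x0,x1) for y in(-.023,.023) for z in(z0,z1)]
PARTS=[np.array(p) for p in (box(-.022,-.016,-.042,.03),box(.016,.022,-.042,.03),box(-.025,-.016,-.042,-.028),box(.016,.025,-.042,-.028),
   [(x,y,z) for y in(-.023,.023) for x,z in((-.022,.026),(.022,.026),(-.022,.03),(.022,.03),(0,.042))])]
def sil(k,x,y,a,z=0.0475,S=4,off=(0,0),shape=(60,60)):
    m=np.zeros((shape[0]*S,shape[1]*S),np.uint8); Rz=R.from_euler("z",a)
    for p in PARTS:
        uv=(project(k,Rz.apply(p)+[x,y,z])-off)*S
        cv2.fillConvexPoly(m,cv2.convexHull(uv.astype(np.float32)).astype(np.int32),1)
    return cv2.resize(m.astype(np.float32),(shape[1],shape[0]),interpolation=cv2.INTER_AREA)
def fit(im,k,x,y,z=0.0475,thr=75):
    c=project(k,[[x,y,z]])[0]; h=45; off=np.maximum(c.astype(int)-h,0); 
    cr=im[off[1]:off[1]+2*h,off[0]:off[0]+2*h]; sh=cr.shape[:2]
    g=cr.astype(int); m=((g.min(2)>thr)&(g.max(2)-g.min(2)<40)).astype(np.uint8)
    m=cv2.morphologyEx(m,cv2.MORPH_OPEN,np.ones((3,3),np.uint8))
    n,l,s,ce=cv2.connectedComponentsWithStats(m); 
    i=1+np.argmin([np.linalg.norm(ce[j]+off-c)+(1e3 if s[j,4]<150 else 0) for j in range(1,n)]); m=(l==i).astype(np.float32)
    def cost(p):
        s_=sil(k,*p,z=z,off=off,shape=sh); return 1-np.minimum(s_,m).sum()/np.maximum(s_,m).sum()
    res=[]
    for a in np.arange(-np.pi/2,np.pi/2,np.pi/8):
        o=minimize(cost,[x,y,a],method="Nelder-Mead",options=dict(initial_simplex=[[x,y,a],[x+.01,y,a],[x,y+.01,a],[x,y,a+.25]],xatol=1e-4,fatol=1e-4,maxiter=150)); res.append((round(o.fun,3),*np.round(o.x[:2],4).tolist(),round((o.x[2]+np.pi/2)%np.pi-np.pi/2,3)))
    return sorted(res)
E
python3 - <<'E'
from h import *
im=cv2.imread("pics/w3.png")[:,:,::-1]; k=vision.get_calibration("wrist")
P=toplane(k,[(199,47),(180,106),(269,107),(352,116)],0.06); print(np.round(P,3))
for p in P: print(fit(im,k,p[0],p[1])[:4])
cv2.imwrite("pics/w3c.png",cv2.resize(cv2.imread("pics/w3.png")[15:145,150:390],None,fx=3,fy=3,interpolation=cv2.INTER_CUBIC))
E
```

```text
[[ 0.586 -0.156  0.06 ]
 [ 0.495 -0.12   0.06 ]
 [ 0.494 -0.269  0.06 ]
 [ 0.48  -0.409  0.06 ]]
[(np.float64(0.204), 0.5839, -0.1584, np.float64(-0.365)), (np.float64(0.205), 0.5838, -0.1589, np.float64(-0.394)), (np.float64(0.206), 0.5836, -0.1589, np.float64(-0.378)), (np.float64(0.206), 0.5838, -0.1592, np.float64(-0.355))]
[(np.float64(0.158), 0.4943, -0.1241, np.float64(0.341)), (np.float64(0.158), 0.4943, -0.124, np.float64(0.372)), (np.float64(0.158), 0.4944, -0.1238, np.float64(0.385)), (np.float64(0.158), 0.4945, -0.124, np.float64(0.357))]
[(np.float64(0.038), 0.4922, -0.2683, np.float64(0.004)), (np.float64(0.041), 0.4915, -0.2686, np.float64(-0.006)), (np.float64(0.041), 0.4917, -0.2685, np.float64(0.016)), (np.float64(0.043), 0.4917, -0.2685, np.float64(0.021))]
[(np.float64(0.217), 0.4794, -0.4104, np.float64(-0.322)), (np.float64(0.217), 0.4795, -0.4101, np.float64(-0.333)), (np.float64(0.217), 0.4795, -0.4099, np.float64(-0.309)), (np.float64(0.217), 0.4798, -0.4109, np.float64(-0.321))]
```

View pics/w3c.png

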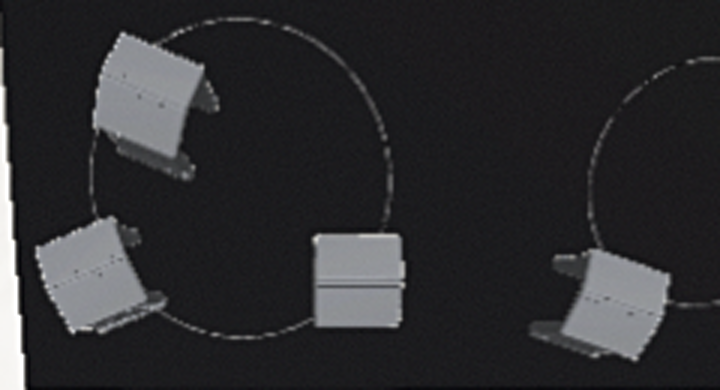

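```bash
cat >> h.py <<'E'
LOOK=np.array([0.40,-0.24,0.40])
def look(x,y,f=None):
    r.move_to(LOOK,down(-np.pi/2)); r.hold(0.2)
    im,k=snap("wrist",f); b=fit(im,k,x,y,thr=45)[0]; print("fit",b); return b
def hang(x,y,s,f=None):
    c,x,y,a=look(x,y,f)
    if c>0.25 or abs(a)>0.8: print("check"); return
    gripper_to(0.064,30); Q=down(a)
    r.move_to([x,y,0.20],Q)
    if r.move_l([x,y,0.0655],Q,vel=0.1,guard=8): print("hit"); st(); return
    gripper_to(0.03,30); o=telemetry.current_opening()
    r.move_l([x,y,0.34],Q,vel=0.2); st()
    if not .038<o<.05: print("bad grasp"); return
    T=BAR+s*YR; Qp=down(-TH)
    r.move_l([*T[:2],0.34],Qp,vel=0.25)
    r.move_l([*T[:2],0.225],Qp,vel=0.12)
    print("guard",r.move_l([*T[:2],0.157],Qp,vel=0.05,guard=6)); st()
    gripper_to(0.064); r.move_l([*T[:2],0.34],Qp,vel=0.2); st()
E
python3 - <<'E'
from h import *
hang(.494,-.124,0.09,"w4")
im,_=snap("scene","s4"); marks("scene",["grip_a_c"])
cv2.imwrite("pics/s4c.png",cv2.resize(im[120:300,110:410,::-1],None,fx=2.5,fy=2.5,interpolation=cv2.INTER_CUBIC))
E
```

```text
fit (np.float64(0.059), 0.4941, -0.1237, np.float64(0.368))
t 22.1 tcp [ 0.494 -0.123  0.339] F [-1.  -0.1 -2.1] open 0.0463
guard True
t 26.3 tcp [0.504 0.275 0.158] F [-0.3  0.8  5. ] open 0.0464
t 27.8 tcp [0.504 0.275 0.339] F [-0.6 -0.7 -0.6] open 0.064
scene grip_a_c [(0.83, [0.482, -0.406, 0.046]), (0.36, [0.696, 0.244, -0.003])]
```

View pics/s4c.png

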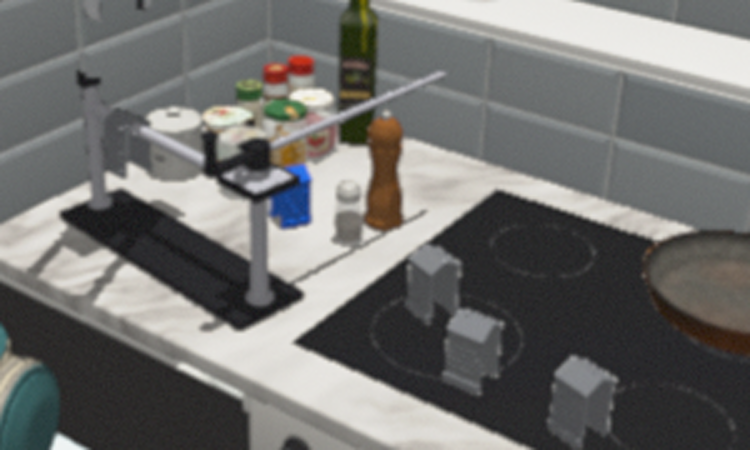

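The first grip hangs on the bar near the rest post, at about (125,140) in the crop. The other three still stand on the hob.

```bash
python3 - <<'E'
from h import *
hang(.584,-.158,0.03)
hang(.492,-.268,-0.03)
E
```

```text
fit (np.float64(0.066), 0.5824, -0.1587, np.float64(-0.379))
t 34.9 tcp [ 0.582 -0.159  0.339] F [-1.2 -0.2 -1.6] open 0.0467
guard True
t 38.9 tcp [0.494 0.216 0.158] F [-0.2 -0.1  4.2] open 0.0467
t 40.5 tcp [0.494 0.215 0.339] F [-0.7 -0.1  0.3] open 0.0641
fit (np.float64(0.077), 0.4899, -0.2691, np.float64(-1.564))
check
```

```bash
python3 - <<'E'
from h import *
im,k=snap("wrist","w5")
for t in (45,75): print(fit(im,k,.491,-.268,thr=t))
c=project(k,[[.491,-.268,.05]])[0].astype(int)
cv2.imwrite("pics/w5c.png",cv2.resize(im[c[1]-40:c[1]+40,c[0]-60:c[0]+120,::-1],None,fx=4,fy=4,interpolation=cv2.INTER_CUBIC))
E
```

```text
[(np.float64(0.063), 0.4903, -0.2693, np.float64(-1.542)), (np.float64(0.063), 0.4905, -0.2694, np.float64(-1.547)), (np.float64(0.064), 0.4908, -0.2693, np.float64(-1.543)), (np.float64(0.065), 0.4908, -0.2693, np.float64(-1.561)), (np.float64(0.071), 0.4919, -0.2671, np.float64(0.004)), (np.float64(0.072), 0.4922, -0.2674, np.float64(0.012)), (np.float64(0.073), 0.4912, -0.2671, np.float64(-0.01)), (np.float64(0.073), 0.4919, -0.2675, np.float64(0.002))]
[(np.float64(0.055), 0.4913, -0.268, np.float64(0.005)), (np.float64(0.057), 0.4919, -0.268, np.float64(0.02)), (np.float64(0.058), 0.4918, -0.2682, np.float64(-0.018)), (np.float64(0.059), 0.4913, -0.268, np.float64(-0.021)), (np.float64(0.061), 0.4904, -0.2696, np.float64(-1.543)), (np.float64(0.061), 0.4904, -0.2696, np.float64(-1.543)), (np.float64(0.065), 0.4904, -0.2696, np.float64(-1.548)), (np.float64(0.066), 0.4905, -0.2699, np.float64(-1.554))]
```

View pics/w5c.png

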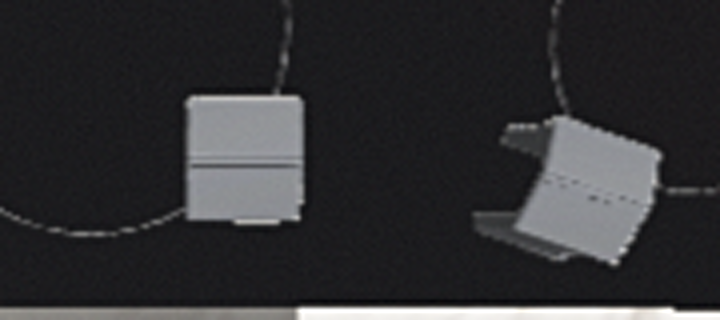

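The ridge of the third grip runs horizontally in the picture (x 187–303, row 163 of the crop). That is along world y, so its yaw is about 0, and I'll restrict the fit to |yaw| < 0.8.

```bash
sed -i 's/b=fit(im,k,x,y,thr=45)\[0\]/b=[f for f in fit(im,k,x,y,thr=45) if abs(f[3])<.8][0]/' h.py; python3 - <<'E'
from h import *
hang(.492,-.268,-0.03)
hang(.480,-.409,-0.09)
im,_=snap("scene","s6")
r.move_to(LOOK,down(-np.pi/2)); r.hold(.3); st()
i1,_=snap("scene"); i2,_=snap("top"); marks("scene",["grip_a_c"])
f=lambda i:cv2.resize(i[:,:,::-1],None,fx=2.5,fy=2.5,interpolation=cv2.INTER_CUBIC)
cv2.imwrite("pics/m6.png",np.vstack([f(i1[130:250,120:400]),f(i2[170:280,120:400])]))
E
```

```text
fit (np.float64(0.034), 0.4917, -0.2678, np.float64(-0.009))
t 48.0 tcp [ 0.491 -0.267  0.339] F [-1.  -0.2 -1.3] open 0.0468
guard True
t 52.3 tcp [0.485 0.156 0.158] F [0.2 0.9 4.8] open 0.0463
t 53.8 tcp [0.485 0.156 0.339] F [-0.6  0.2  0.1] open 0.0638
fit (np.float64(0.065), 0.4787, -0.4083, np.float64(-0.3))
t 60.5 tcp [ 0.478 -0.408  0.339] F [-0.4 -0.1 -1.2] open 0.0464
guard True
t 65.1 tcp [0.476 0.097 0.158] F [-0.2 -0.6  4.2] open 0.0464
t 66.7 tcp [0.475 0.097 0.339] F [ 0.2  0.2 -0.9] open 0.0638
t 68.3 tcp [ 0.4   -0.239  0.4  ] F [-0.3 -0.5 -0.1] open 0.0642
scene grip_a_c [(0.75, [0.476, 0.101, 0.141]), (0.69, [0.8, -0.023, 0.214])]
```

View pics/m6.png

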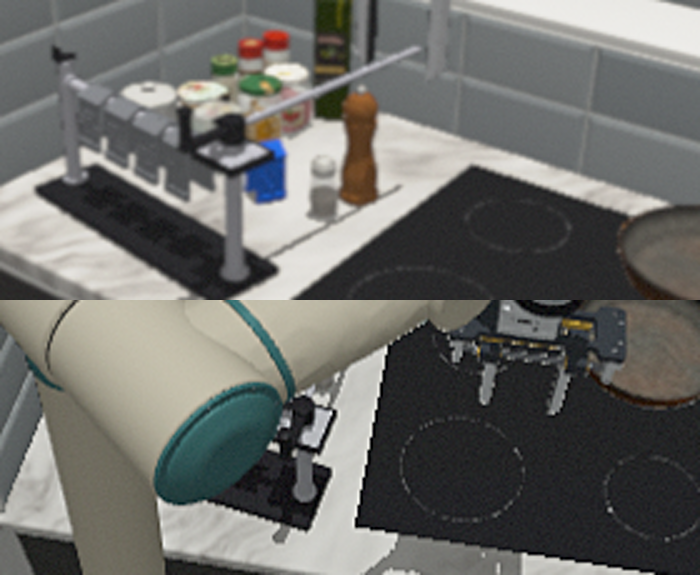

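All four grips hang side by side on the bar and the hob is empty. Next I close the handle.

```bash
python3 - <<'E'
from h import *
P,Q=knob_pose(1.55); gripper_to(0.045,5)
r.move_l([*(P[:2]-[0.0,0.10]),0.38],vel=0.3)
r.move_to(P+[0,0,0.1],Q)
print(r.move_l(P,Q,vel=0.08,guard=8)); gripper_to(0.024); st()
turn(1.55,-0.04,14); r.hold(.3); st()
gripper_to(0.045); P=telemetry.current_ee_pos(); r.move_l(P+[0,0,0.14],vel=0.15)
r.move_to(LOOK-[.05,.05,0],down(-np.pi/2)); r.hold(.3); st()
i1,_=snap("scene"); marks("scene",["knob","keeper_tip","grip_a_c","pivot","tumbler_a","tea_caddy"])
i2,_=snap("top"); marks("top",["knob","keeper_tip","grip_a_c","tumbler_a"])
f=lambda i:cv2.resize(i[:,:,::-1],None,fx=2.5,fy=2.5,interpolation=cv2.INTER_CUBIC)
cv2.imwrite("pics/m7.png",np.vstack([f(i1[130:250,120:400]),f(i2[170:280,120:400])]))
E
```

```text
False
t 72.1 tcp [0.391 0.028 0.254] F [-0.3  0.4 -0. ] open 0.0241
t 76.5 tcp [ 0.454 -0.053  0.248] F [-0.4 -0.2  0. ] open 0.0239
t 79.4 tcp [ 0.351 -0.289  0.4  ] F [ 0.5  0.5 -1.3] open 0.0449
scene knob [(0.65, [0.451, -0.056, 0.238])]
scene keeper_tip [(0.98, [0.514, 0.354, 0.208]), (0.29, [0.477, 0.102, 0.139])]
scene grip_a_c [(0.56, [0.474, 0.1, 0.141])]
scene pivot [(0.97, [0.462, 0.015, 0.207]), (0.68, [0.518, 0.353, 0.208])]
scene tumbler_a [(0.48, [0.696, 0.241, -0.003])]
scene tea_caddy [(0.51, [0.677, 0.362, 0.001])]
top knob [(0.7, [0.456, -0.049, 0.233])]
top keeper_tip []
top grip_a_c []
top tumbler_a []
```

View pics/m7.png

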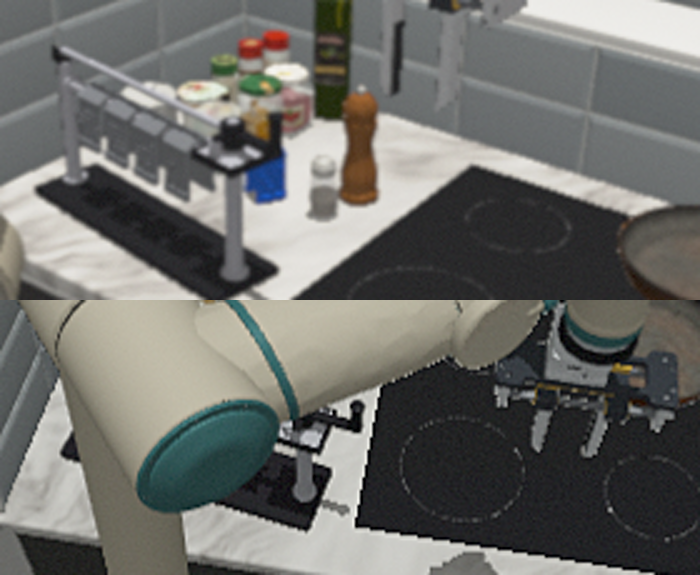

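```bash
python3 - <<'E'
from h import *
r.move_to([0.38,0.05,0.45],down(1.41)); r.hold(.3)
im,k=snap("wrist","w8"); marks("wrist",["knob","keeper_tip","pivot"])
a=cv2.imread("pics/wrist1.png",0); b=cv2.imread("pics/w8.png",0)
for y0,y1,x0,x1 in ((222,240,180,215),(222,240,380,480),(195,215,225,255)):
    A,B=[np.float32(cv2.GaussianBlur(i[y0:y1,x0:x1],(3,3),0)) for i in(a,b)]
    print(cv2.phaseCorrelate(A,B,cv2.createHanningWindow(A.shape[::-1],cv2.CV_32F)))
cv2.imwrite("pics/w8c.png",np.vstack([cv2.resize(cv2.imread(f"pics/{n}.png")[180:270,170:490],None,fx=2.5,fy=2.5) for n in("wrist1","w8")]))
E
```

```text
wrist knob [(0.93, [0.452, -0.054, 0.235])]
wrist keeper_tip [(0.96, [0.513, 0.355, 0.208])]
wrist pivot [(0.56, [0.467, 0.017, 0.208])]
((-11.440196667396936, 4.705922017988919), 0.2660105382954633)
((0.8740007318536698, -0.10463706131967854), 0.8800787340270149)
((0.24026459152131352, -0.09709766143293486), 1.1291200137138366)
```

View pics/w8c.png

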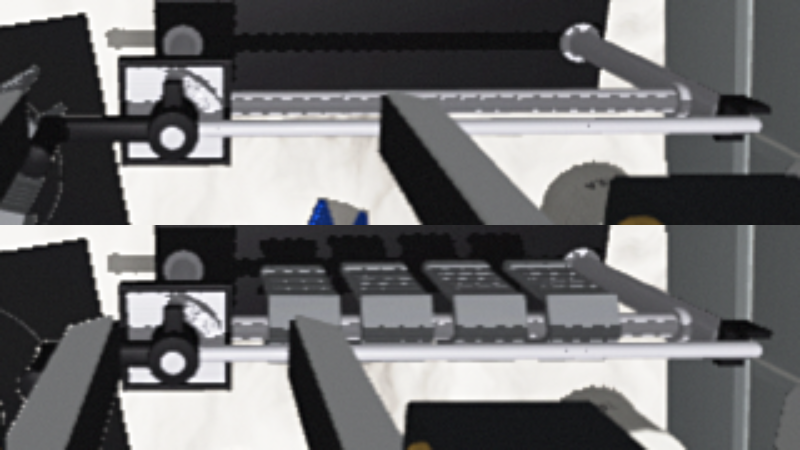

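The retaining arm lies exactly where it was at the start, with the tip at (760,350) in the lower half of the crop as in the upper. The four grips hang beneath it, clear of the posts.

```bash
python3 -c "
from h import *
st(); print(r.sign_off())"
```

```text
t 82.4 tcp [0.38 0.05 0.45] F [-0.  -0.1 -0.3] open 0.0453
the job is handed in; nothing more can be done
None
```

I handed the job in at about 82 s: all four pinch grips hang side by side on the bar, the retaining arm is closed over them and back in its starting position in the camera view, and the hob is clear; no verdict was returned.

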